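# Clamp the slide tray on the serology rotator

### The arm

A 6-joint arm with a two-finger parallel gripper is mounted at the origin on a cart in front of the work surface, level with it; the furniture and walls round the work are solid. World frame = base frame: x ahead of the robot, y to its left, z up, the work surface at z = 0. Lengths are in mm, angles in rad, forces in N, time in s.
With the tool pointing down it reaches from about 325 to 900 mm from the base axis. Payload 3.5 kg.
Tool frame: the origin (TCP) lies between the finger pads; the fingertips stand 25 mm ahead of it and the grasp point (between the pads) lies 6 mm ahead of it; z points along the fingers, y is the line along which they close (so a half turn about z gives the same grasp; the last joint's range is limited). The gripper opens to 85 mm and grips with 20 to 120 N. Pads are 22 mm wide; open, the fingers measure 114 mm over their backs; the gripper's body (76 mm by 85 mm) begins 54 mm behind the grasp point. The pads swing forward as they close: fully open they stand 13 mm farther back than shut.
Start: joints at [1.142, 0.276, -0.026, 1.268, 0, 1.467], TCP at [200.048, 592.117, 256.313] pointing down, gripper open.
Joint ranges: [-3.12, 3.12], [-0.85, 1.88], [-1.08, 1.24], [-1.95, 2.15], [-1.57, 1.53], [-3.14, 3.14]. Speed limits (rad/s): [2.57, 2.57, 3.14, 3.14, 3.14, 3.14].

### API

Orientations are given as a unit quaternion [w, x, y, z].
In Python, from bench import manip gives the robot as it stands.
- The arm moves only by the shell command python3 -m crank 'ROWS' [OPENING] [FORCE]. ROWS is JSON, a list of rows, each an object with "travel": the shift along the tool's x, y, z in units of 0.03 m (1.0 is 0.03 m), a list of three; "turn": the turn about the tool's z in units of 0.12 rad (1.0 is 0.12 rad). In form: [{"travel": [tx, ty, tz], "turn": turn}, ...]. A call has 1 to 5 rows; each row shifts and turns the commanded pose from where the row before left it, along the tool's axes as they then stand; what a row does not reach is not made up. A row lasts 1/12 s, in which the tool goes at most 41.7 mm and 7.16 degrees, less where a joint would pass 70% of its speed; a pose out of reach is approached as far as the arm can. A call with a number of a shift or a turn outside -1 to 1 is refused whole. A call with a gripper value outside its range is refused whole. OPENING is the closure, from -1 (fully open) to 1 (shut), so that 0 is half open, set as the call begins (- or left out, the last holds). The fingers move at their own pace and stop on an object; FORCE is the grip in N (left out, the last holds). Time passes only in rows, so rows that do not move let the fingers close. It gives the time, the measured TCP pose, the force, the opening and the grip force at its end, in the units of the state.
- manip.get_state(): the state, without advancing time (a new reading comes with each control period).
- manip.capture(name): name is "side" or "top"; returns the picture (480x640x3 uint8, blue, green, red); there is no depth.
- manip.camera_params(name): a dict with "camera_matrix" (3x3 intrinsics, pixels), "R" (3x3) and "t" (3): a world point X has camera coordinates R X + t. Camera axes: x right, y down, z forward; pixel columns grow to the right and rows downward; lengths in mm; the calibration is good to about 2 mm. A picture is of the moment at which its call begins. camera_params takes no time and is no camera call.
- manip.hand_in(): hands the job in; it is judged then, once.
Trained networks look in the newest picture that a camera, given by its name, has taken for a name from the list of things; names that differ only in an ending like _2 or _b are one class to them, and where a whole thing is asked for, a point or a joint stands for the part that bears it (a point fixed in the world has none). Each returns a list of dicts, best first, with "p" (0 to 1); they miss things now and then, are a little off and sometimes report something else, mostly with a low value. They report only what shows in the picture. A call takes as long as a camera call.
- manip.masks_of(name, camera): "region" (480x640 bool, what is visible of it) and "bbox" ([left, top, width, height] in pixels, round what is visible of it).
The state is a dict: "t": time; "qpos": joint angles; "joint_vel": joint speeds; "joint_torque": joint torques, N m; "eef_pos": TCP position; "tcp_rot": TCP orientation; "ft_force": force on the tool from outside, world axes, zero at the start; "wrist_torque": the same for the moment, N m; "finger_gap": finger opening in mm; "grip_force": force on a finger pad.
Only numpy, scipy, OpenCV 4.12 (cv2) and the standard library are available. Lean on these libraries where they do the work, as an engineer would, in place of code of your own. Each camera call takes 0.05 s, during which the arm holds its last target. There are 200 camera calls.

### The job

Gently slide the slide tray along the rotator's platform until it is fully home against the end stop. Then turn the wing screw clockwise, as many grasps as it takes, until its rubber foot holds the tray finger-tight: firmly, but not forced. Do not knock the hand against the control head that stands just beside the wings, leave the things round the rotator alone, and let go.

Things in the scene. Friction and masses are not known exactly. Their poses are not given: they have to be found in the camera images.
- rotator: Fixed light grey bench rotator, 300x150 mm. Origin under its base's centre on the worktop; +x is the way the tray slides home, z up. Aluminium platform, top at z 56 mm, with two side rails (93 mm apart, tops at z 70) that guide the tray. A clamp yoke bridges the tray at x 60, bar top at z 92.5, 26 mm wide in x; the wing screw goes down through it.
- slide_tray: Loose aluminium tray of glass slides, 0.3 to 0.6 kg, 160x90 mm, lying between the rails. Origin: underside below its middle, x = way home. Tongue at its +x end (x 35 to 80, 60 wide, 10 thick). Upright grip at the other end: 10 mm thick in x (x -77 to -67), 46 wide, top at z 46. Starts 36 to 60 mm out; fully home its origin is at x +2 mm in the rotator's frame. Some 1.5 to 4 N slide it.
- wing_screw: Dark steel wing screw. Origin on its axis (x 60, y 0 of the rotator), underside of its 26 mm wide, 5 mm high collar; x along the wings, z up. Wings 10 mm thick, 66 from end to end, z 5 to 36 (middle 31). Clockwise from above tightens, sinking 3 mm a rad. Its foot is threaded on higher or lower each time (6 mm), so it bites after 0.2 to 2.7 rad, which no pose tells, only feel.
- control_head: Light grey upright housing at the +x end of the rotator, fixed. Origin: its foot, middle of the face that looks at the wings (x 100, z 44 of the rotator). 150 mm wide, top at z 136, a little lower than the wings. The wing tips pass it 7 mm away, the screw's axis is 40 mm from it.
- end_stop: Fixed stop plate with two rubber buffers across the platform's +x end, which the end of the tray's tongue meets when it is home. Origin at the plate's foot (x 86 of the rotator); the buffer faces lie 4 mm before it, at x 82.
- clamp_point (a point): Where the screw's 26 mm rubber foot meets the tongue's top (x 60, y 0, z 66 of the rotator). Free, the screw turns with 0.05 N m; once the foot bites, each 0.1 rad adds some 5 N of clamping and 0.06 N m. Finger-tight: 18 to 42 N on the tray, about 0.4 N m while turning; 60 N is forced. When a turn stops, the moment springs back: read it in motion or after a small forward step.
- slide_box: Bystander: flat dark green slide box, 86x165x34 mm, behind the rotator. Origin: centre of its underside.
- oil_drop: Bystander: small brown dropper bottle, 34 mm wide, 78 high, behind the rotator. Origin: centre of its underside.
- capillary_vial: Bystander: upright vial with a cap, 19 mm wide, 90 high, behind the rotator. Origin: centre of its underside.
- marker_black: Bystander: black marker pen, 144 mm long, lying in front of the rotator. Origin: centre of its underside.
- seal_tray: Bystander: small flat sealing-clay tray, 40x90x10 mm, past the control head. Origin: centre of its underside.

How it is judged:
By the outcome, as a careful person would: the job done as asked, in the order asked, and still so for the second after the job is handed in, with the robot touching nothing.
It also fails if it takes over 61 s, if anything falls off the work surface, if the arm or the gripper's body presses on something with over 40 N, if the wrist force passes 120 N, or if a joint passes its speed limit or range.

## Working session

There is one attempt and no reset: what is moved stays moved. The work goes in short steps, Python scripts to look and compute and a shell command to move; the robot and the scene stay as the last step left them, time stands still between calls to the robot, and variables do not carry over. Pictures are saved under pics/ and viewed, at most 10 in all, crops included, and the job is handed in when it is done.

```bash
ls; mkdir -p pics
python3 - <<'E'
from bench import manip
import cv2,json
s=manip.get_state()
print({k:s[k] for k in ('t','eef_pos','tcp_rot','ft_force','finger_gap')})
for n in('top','side'):
    cv2.imwrite(f'pics/{n}0.png',manip.capture(n)); p=manip.camera_params(n); print(n,p)
E
```

```text
pics
{'t': 0.0, 'eef_pos': array([199.75202921, 591.44253757, 255.12427931]), 'tcp_rot': array([-2.88077322e-04,  1.62188250e-01,  9.86759174e-01, -1.10493875e-03]), 'ft_force': array([-0.51775116,  0.01298108,  0.09958645]), 'finger_gap': 85.21926488144112}
top {'camera_matrix': array([[470.6124937 ,   0.        , 318.91809446],
       [  0.        , 470.6124937 , 238.59383371],
       [  0.        ,   0.        ,   1.        ]]), 'R': array([[ 0.0194908 , -0.99951522, -0.02427826],
       [-0.98663681, -0.01529946, -0.16221509],
       [ 0.16176501,  0.02711553, -0.98645671]]), 't': array([-99.49510017, 542.07339562, 851.14418394])}
side {'camera_matrix': array([[564.57393479,   0.        , 317.35721656],
       [  0.        , 564.57393479, 236.63111666],
       [  0.        ,   0.        ,   1.        ]]), 'R': array([[-0.99946339, -0.03059633,  0.01169623],
       [-0.02929772,  0.67533169, -0.73693199],
       [ 0.01464858, -0.73687921, -0.6758657 ]]), 't': array([538.10956463, 172.0901265 , 923.23470179])}
```

View pics/top0.png

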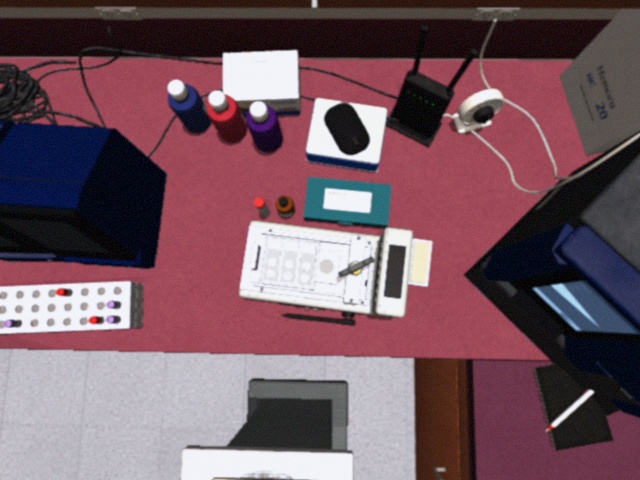

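View pics/side0.png

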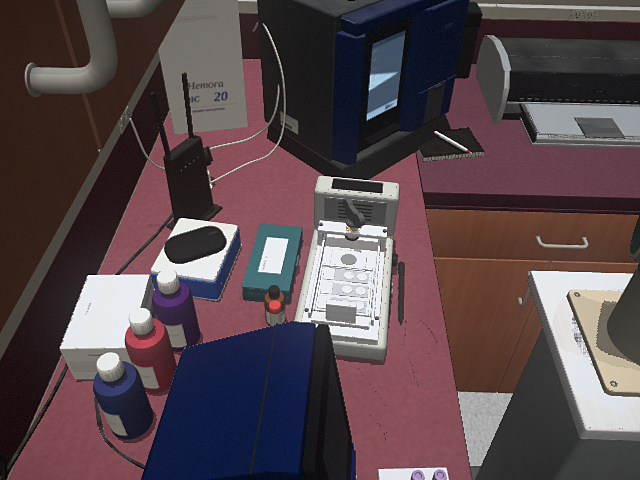

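```bash
cat > h.py <<'E'
import numpy as np,cv2
from bench import manip
P={n:manip.camera_params(n) for n in('top','side')}
def proj(n,X):
    p=P[n];c=np.atleast_2d(X)@p['R'].T+p['t'];u=c@p['camera_matrix'].T
    return u[:,:2]/u[:,2:]
def back(n,uv,z):
    p=P[n];uv=np.atleast_2d(uv).astype(float)
    d=np.c_[uv,np.ones(len(uv))]@np.linalg.inv(p['camera_matrix']).T@p['R'];o=-p['R'].T@p['t']
    return o+d*((z-o[2])/d[:,2])[:,None]
E
python3 - <<'E'
from h import *
a=cv2.imread('pics/top0.png')[215:335,230:440]; b=cv2.imread('pics/side0.png')[165:365,285:415]
cv2.imwrite('pics/c1.png',cv2.resize(a,None,fx=3.8,fy=3.8,interpolation=cv2.INTER_CUBIC))
cv2.imwrite('pics/c2.png',cv2.resize(b,None,fx=3,fy=3,interpolation=cv2.INTER_CUBIC))
for n in('top','side'):
  for k in('rotator','wing_screw','slide_tray','control_head'):
    for m in manip.masks_of(k,n)[:1]:
      r=m['region'].astype(np.uint8); ys,xs=np.nonzero(r)
      q=cv2.boxPoints(cv2.minAreaRect(np.c_[xs,ys].astype(np.float32)))
      print(n,k,round(m['p'],2),m['bbox'],len(xs),q.round(1).tolist())
E
```

```text
top rotator 0.73 [238.9, 221.3, 174.0, 95.9] 9615 [[237.89999389648438, 311.1000061035156], [242.0, 220.1999969482422], [412.29998779296875, 227.89999389648438], [408.20001220703125, 318.79998779296875]]
top wing_screw 0.83 [337.2, 253.8, 38.6, 21.3] 256 [[336.3999938964844, 270.20001220703125], [371.20001220703125, 255.6999969482422], [374.3999938964844, 263.3999938964844], [339.6000061035156, 277.8999938964844]]
top slide_tray 0.88 [252.0, 236.1, 91.2, 53.5] 3828 [[248.0, 281.6000061035156], [253.60000610351562, 232.89999389648438], [340.29998779296875, 242.89999389648438], [334.70001220703125, 291.70001220703125]]
top control_head 0.55 [371.3, 227.9, 42.9, 88.1] 2960 [[369.70001220703125, 315.1000061035156], [378.79998779296875, 226.0], [412.8999938964844, 229.39999389648438], [403.79998779296875, 318.6000061035156]]
side rotator 0.85 [294.9, 175.1, 105.6, 186.3] 10666 [[290.3999938964844, 349.79998779296875], [312.70001220703125, 171.10000610351562], [406.79998779296875, 182.8000030517578], [384.3999938964844, 361.6000061035156]]
side wing_screw 0.9 [344.3, 197.3, 20.6, 46.3] 442 [[341.70001220703125, 198.3000030517578], [362.20001220703125, 196.5], [365.79998779296875, 239.0], [345.29998779296875, 240.6999969482422]]
side slide_tray 0.81 [307.9, 247.7, 66.8, 83.9] 3961 [[310.3999938964844, 322.6000061035156], [320.0, 246.39999389648438], [377.8999938964844, 253.60000610351562], [368.3999938964844, 329.79998779296875]]
side control_head 0.68 [317.7, 177.9, 85.1, 56.2] 3436 [[310.1000061035156, 225.8000030517578], [315.6000061035156, 174.0], [399.79998779296875, 182.8000030517578], [394.29998779296875, 234.6999969482422]]
```

View pics/c1.png

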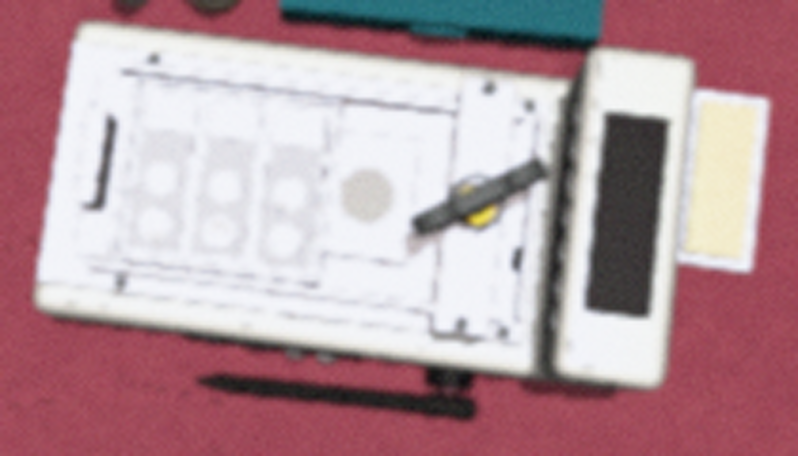

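View pics/c2.png

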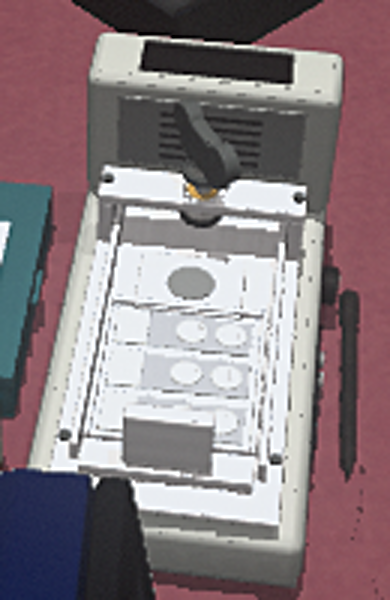

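```bash
cat > fit.py <<'E'
from h import *
from scipy.optimize import least_squares
T=lambda u,v:(230+u/3.8,215+v/3.8)
S=lambda u,v:(285+u/3,165+v/3)
def R2W(p,X):
    X=np.atleast_2d(X).astype(float);c,s=np.cos(p[2]),np.sin(p[2])
    return np.c_[p[0]+c*X[:,0]-s*X[:,1],p[1]+s*X[:,0]+c*X[:,1],X[:,2]]
obs=[('top',(100,75,136),T(592,48)),('top',(150,75,136),T(695,58)),('top',(150,-75,136),T(664,388)),('top',(100,-75,136),T(553,378)),
('side',(100,75,136),S(90,83)),('side',(100,-75,136),S(328,98)),('side',(150,75,136),S(98,35)),('side',(150,-75,136),S(343,55))]
f=lambda p:np.concatenate([(proj(n,R2W(p,X))[0]-o) for n,X,o in obs])
if __name__=='__main__':
    r=least_squares(f,[500,0,-1.6],loss='soft_l1');print('pose',r.x.round(3),r.fun.reshape(-1,2).round(1).tolist())
    p=r.x;np.save('rot.npy',p)
    # wing tips: solve both cameras
    wt=[T(415,225),T(547,167)]
    for z in(130,136,142): print('wing mid',z,back('top',np.mean(wt,0),z).round(1), 'axis',R2W(p,(60,0,z)).round(1), np.ptp(back('top',wt,z),axis=0).round(1))
    grip=[T(113,118),T(92,207)]
    w=back('top',grip,102).mean(0); d=w[:2]-p[:2];print('grip top (z102) in rot',np.cos(p[2])*d[0]+np.sin(p[2])*d[1],-np.sin(p[2])*d[0]+np.cos(p[2])*d[1])
    g2=[S(125,415),S(213,427)]
    w=back('side',g2,102).mean(0); d=w[:2]-p[:2];print('grip side near top edge(z102)',np.cos(p[2])*d[0]+np.sin(p[2])*d[1],-np.sin(p[2])*d[0]+np.cos(p[2])*d[1])
    # overlay
    for n,nm,c in(('top','top0',(215,335,230,440,3.8)),('side','side0',(165,365,285,415,3))):
        im=cv2.imread(f'pics/{nm}.png')[c[0]:c[1],c[2]:c[3]];im=cv2.resize(im,None,fx=c[4],fy=c[4],interpolation=cv2.INTER_CUBIC)
        def poly(Q,col):
            q=(proj(n,R2W(p,Q))-[c[2],c[0]])*c[4];cv2.polylines(im,[q.astype(np.int32)],True,col,1)
        poly([(100,75,136),(150,75,136),(150,-75,136),(100,-75,136)],(0,0,255))
        poly([(-150,75,0),(150,75,0),(150,-75,0),(-150,-75,0)],(255,0,0))
        poly([(47,46,92.5),(73,46,92.5),(73,-46,92.5),(47,-46,92.5)],(0,160,0))
        for o in(-36,-60): poly([(o-77,23,102),(o-67,23,102),(o-67,-23,102),(o-77,-23,102)],(255,0,255))
        cv2.imwrite(f'pics/o_{n}.png',im)
    a=cv2.imread('pics/o_top.png');b=cv2.imread('pics/o_side.png')
    b=cv2.resize(b,None,fx=.75,fy=.75); cv2.imwrite('pics/o.png',np.hstack([cv2.resize(a,(500,286)),np.zeros((286,1,3),np.uint8),np.zeros((286,1,3),np.uint8)]) if 0 else np.hstack([cv2.copyMakeBorder(cv2.resize(a,(500,286)),0,b.shape[0]-286,0,0,0),b]))
E
python3 fit.py
```

```text
pose [487.323 -95.133  -1.669] [[-2.3, -1.8], [-0.0, -1.2], [0.4, 1.0], [-0.7, 0.0], [-1.1, -2.1], [5.6, 0.5], [-0.1, -2.9], [1.2, -2.4]]
wing mid 130 [[ 482.5 -157.1  130. ]] axis [[ 481.5 -154.8  130. ]] [26.9 58.5  0. ]
wing mid 136 [[ 481.8 -156.8  136. ]] axis [[ 481.5 -154.8  136. ]] [26.7 58.1  0. ]
wing mid 142 [[ 481.2 -156.4  142. ]] axis [[ 481.5 -154.8  142. ]] [26.5 57.6  0. ]
grip top (z102) in rot -112.83386261515896 -0.20882325429067805
grip side near top edge(z102) -125.69688056739552 3.4887073374755353
```

View pics/o.png

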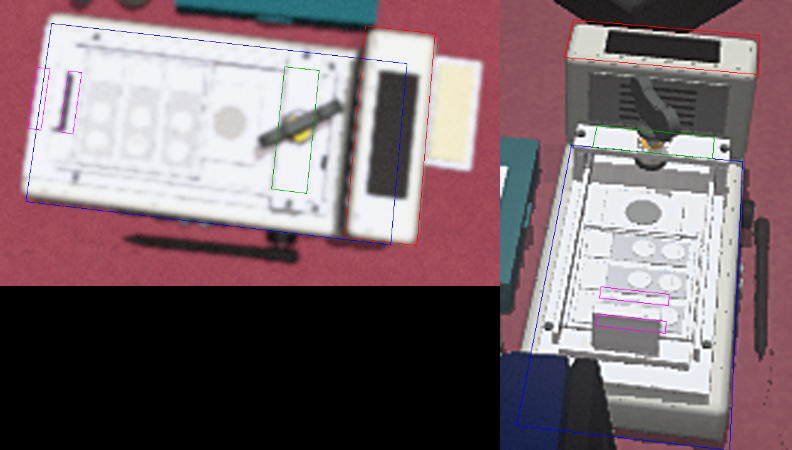

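Run:
```python
from h import *
from fit import R2W,T,S
p=np.load('rot.npy')
for z in(0,100,200,300):print(z,'top',back('top',[(165,180),(155,265),(140,328)],z)[:,:2].round().tolist(),'side',back('side',[(322,325),(352,455),(300,355)],z)[:,:2].round().tolist())
# screw height
a=[481.7,-156]
for zo in(100,104,108):
  u=np.array([26.7,-58])/np.hypot(26.7,58)
  for nm,n in(('top','top'),('side','side')):
    print(zo,n,proj(n,[[*(np.array(a)+33*s*u),zo+36] for s in(1,-1)]+[[*a,zo+31],[*a,zo]]).round(1).tolist())
m=manip.masks_of('wing_screw','side')[0]['region']
for r in range(196,246,4): x=np.nonzero(m[r])[0]; print(r,x.min() if len(x) else None,x.max() if len(x) else None)
m=manip.masks_of('wing_screw','top')[0]['region']
for c in range(334,380,4): x=np.nonzero(m[:,c])[0]; print(c,x.min() if len(x) else None,x.max() if len(x) else None)
```

```text
0 top [[668.0, 229.0], [492.0, 237.0], [369.0, 257.0]] side [[531.0, -14.0], [484.0, 210.0], [564.0, 48.0]]
100 top [[639.0, 192.0], [482.0, 199.0], [372.0, 217.0]] side [[531.0, 66.0], [490.0, 260.0], [560.0, 119.0]]
200 top [[610.0, 155.0], [472.0, 161.0], [375.0, 177.0]] side [[531.0, 146.0], [496.0, 310.0], [555.0, 191.0]]
300 top [[581.0, 118.0], [462.0, 123.0], [379.0, 136.0]] side [[530.0, 226.0], [502.0, 359.0], [550.0, 263.0]]
100 top [[374.0, 258.8], [338.2, 274.5], [356.0, 267.0], [355.0, 268.8]]
100 side [[346.4, 197.1], [363.4, 220.3], [354.5, 210.7], [353.5, 224.5]]
104 top [[374.2, 258.5], [338.2, 274.3], [356.1, 266.7], [355.1, 268.5]]
104 side [[346.5, 195.3], [363.5, 218.4], [354.7, 208.9], [353.6, 222.7]]
108 top [[374.5, 258.2], [338.2, 274.1], [356.2, 266.5], [355.3, 268.3]]
108 side [[346.6, 193.5], [363.7, 216.6], [354.8, 207.1], [353.8, 221.0]]
196 None None
200 343 351
204 343 352
208 344 355
212 345 359
216 348 363
220 351 364
224 347 363
228 None None
232 None None
236 345 354
240 350 354
244 None None
334 None None
338 272 274
342 270 275
346 268 274
350 265 273
354 264 270
358 262 269
362 260 268
366 258 265
370 257 262
374 None None
378 None None
```

```bash
cat >> h.py <<'E'
def yaw(s):
    w,x,y,z=s['tcp_rot'];return np.arctan2(2*(x*y+w*z),1-2*(y*y+z*z))
def rows(pos,a,wps):
    """wps: (xyz, yaw change ccw +, nrows). prints rows of at most 5 per call"""
    pos=np.array(pos,float);out=[]
    for X,da,n in wps:
        X=np.array(X,float);a0=a
        for i in range(n):
            d=(X-pos)/(n-i);t=-(a0+da-a)/(n-i)
            c,s=np.cos(a),np.sin(a)
            tv=np.round([(c*d[0]+s*d[1])/30,(s*d[0]-c*d[1])/30,-d[2]/30],2);tn=round(t/.12,2)
            assert max(abs(tv))<=1 and abs(tn)<=1,(tv,tn)
            out.append((tv.tolist(),tn))
            pos=pos+30*np.array([c*tv[0]+s*tv[1],s*tv[0]-c*tv[1],-tv[2]]);a-=tn*.12
    for i in range(0,len(out),5):
        print('['+','.join('{"travel":%s,"turn":%g}'%(str(v).replace(' ',''),t) for v,t in out[i:i+5])+']')
    print('end',pos.round(1),round(a,3))
E
python3 - <<'E'
from h import *
s=manip.get_state();print(yaw(s))
rows(s['eef_pos'],yaw(s),[((330,330,270),.9,14),((395,55,270),.9,14)])
E
```

```text
2.8158267325320425
[{"travel":[-0.49,-0.49,-0.03],"turn":-0.54},{"travel":[-0.46,-0.52,-0.03],"turn":-0.54},{"travel":[-0.43,-0.55,-0.03],"turn":-0.53},{"travel":[-0.39,-0.58,-0.03],"turn":-0.54},{"travel":[-0.35,-0.6,-0.03],"turn":-0.53}]
[{"travel":[-0.31,-0.62,-0.03],"turn":-0.54},{"travel":[-0.27,-0.64,-0.03],"turn":-0.53},{"travel":[-0.23,-0.66,-0.04],"turn":-0.54},{"travel":[-0.19,-0.67,-0.03],"turn":-0.53},{"travel":[-0.14,-0.68,-0.04],"turn":-0.54}]
[{"travel":[-0.1,-0.69,-0.03],"turn":-0.53},{"travel":[-0.05,-0.7,-0.04],"turn":-0.54},{"travel":[-0.01,-0.7,-0.03],"turn":-0.53},{"travel":[0.03,-0.7,-0.04],"turn":-0.54},{"travel":[0.23,-0.63,0.0],"turn":-0.54}]
[{"travel":[0.27,-0.62,0.0],"turn":-0.54},{"travel":[0.31,-0.6,0.0],"turn":-0.54},{"travel":[0.34,-0.58,0.0],"turn":-0.53},{"travel":[0.38,-0.55,0.0],"turn":-0.54},{"travel":[0.41,-0.53,0.0],"turn":-0.53}]
[{"travel":[0.45,-0.5,0.0],"turn":-0.54},{"travel":[0.48,-0.47,0.0],"turn":-0.53},{"travel":[0.51,-0.44,0.0],"turn":-0.54},{"travel":[0.54,-0.41,0.0],"turn":-0.53},{"travel":[0.56,-0.37,0.0],"turn":-0.54}]
[{"travel":[0.58,-0.34,0.0],"turn":-0.53},{"travel":[0.6,-0.3,0.0],"turn":-0.54},{"travel":[0.62,-0.25,0.0],"turn":-0.53}]
end [394.9  55.1 270.1] 4.616
```

```bash
python3 -m crank '[{"travel":[-0.49,-0.49,-0.03],"turn":-0.54},{"travel":[-0.46,-0.52,-0.03],"turn":-0.54},{"travel":[-0.43,-0.55,-0.03],"turn":-0.53},{"travel":[-0.39,-0.58,-0.03],"turn":-0.54},{"travel":[-0.35,-0.6,-0.03],"turn":-0.53}]' 1 40
python3 -m crank '[{"travel":[-0.31,-0.62,-0.03],"turn":-0.54},{"travel":[-0.27,-0.64,-0.03],"turn":-0.53},{"travel":[-0.23,-0.66,-0.04],"turn":-0.54},{"travel":[-0.19,-0.67,-0.03],"turn":-0.53},{"travel":[-0.14,-0.68,-0.04],"turn":-0.54}]'
python3 -m crank '[{"travel":[-0.1,-0.69,-0.03],"turn":-0.53},{"travel":[-0.05,-0.7,-0.04],"turn":-0.54},{"travel":[-0.01,-0.7,-0.03],"turn":-0.53},{"travel":[0.03,-0.7,-0.04],"turn":-0.54},{"travel":[0.23,-0.63,0.0],"turn":-0.54}]'
python3 -m crank '[{"travel":[0.27,-0.62,0.0],"turn":-0.54},{"travel":[0.31,-0.6,0.0],"turn":-0.54},{"travel":[0.34,-0.58,0.0],"turn":-0.53},{"travel":[0.38,-0.55,0.0],"turn":-0.54},{"travel":[0.41,-0.53,0.0],"turn":-0.53}]'
python3 -m crank '[{"travel":[0.45,-0.5,0.0],"turn":-0.54},{"travel":[0.48,-0.47,0.0],"turn":-0.53},{"travel":[0.51,-0.44,0.0],"turn":-0.54},{"travel":[0.54,-0.41,0.0],"turn":-0.53},{"travel":[0.56,-0.37,0.0],"turn":-0.54}]'
python3 -m crank '[{"travel":[0.58,-0.34,0.0],"turn":-0.53},{"travel":[0.6,-0.3,0.0],"turn":-0.54},{"travel":[0.62,-0.25,0.0],"turn":-0.53},{"travel":[0,0,0],"turn":0}]'
python3 - <<'E'
from h import *
from fit import R2W
s=manip.get_state();print(s['t'],s['eef_pos'],yaw(s),s['qpos'],s['ft_force'],s['wrist_torque'],s['finger_gap'])
p=np.load('rot.npy');X=R2W(p,(-154,0,0))[0]
rows(s['eef_pos'],yaw(s),[((X[0],X[1],240),(-1.669-yaw(s)+np.pi)%(2*np.pi)-np.pi,5),((X[0],X[1],106),0,6)])
E
```

```text
t: 1.02
eef_pos: [246.8, 497.9, 260.9]
tcp_rot: [0.0, 0.0, 1.0, 0.0]
ft_force: [0.4, 0.1, -0.5]
finger_gap: 25.6
grip_force: 0.0
t: 1.43
eef_pos: [293.2, 404.3, 266.1]
tcp_rot: [0.0, -0.16, 0.987, 0.0]
ft_force: [0.1, -0.1, 0.2]
finger_gap: 0.4
grip_force: 0.0
t: 1.85
eef_pos: [335.8, 309.7, 270.7]
tcp_rot: [0.001, -0.315, 0.949, 0.0]
ft_force: [-0.7, -1.1, 1.1]
finger_gap: -0.1
grip_force: 0.0
t: 2.27
eef_pos: [357.9, 211.2, 270.3]
tcp_rot: [0.0, -0.463, 0.886, -0.0]
ft_force: [0.2, 0.6, -0.3]
finger_gap: -0.1
grip_force: 0.0
t: 2.68
eef_pos: [381.0, 112.9, 270.4]
tcp_rot: [0.0, -0.599, 0.8, -0.0]
ft_force: [0.7, -0.2, 0.1]
finger_gap: 0.3
grip_force: 0.0
t: 3.02
eef_pos: [395.7, 52.8, 270.4]
tcp_rot: [0.0, -0.671, 0.741, -0.001]
ft_force: [-0.2, -0.1, -0.2]
finger_gap: -0.1
grip_force: 0.0
3.0167 [395.73611063  52.81818218 270.42636698] -1.6691884795592087 [-2.86831781e-02 -1.43101562e-01 -4.48214404e-01  1.26436671e+00
 -1.33031887e-03 -1.50108910e+00] [-0.20605737 -0.10401057 -0.17269578] [ 0.05147519 -0.03615114 -0.03780282] -0.05359770325128394
[{"travel":[-0.11,-0.7,0.2],"turn":-0},{"travel":[-0.1,-0.7,0.2],"turn":-0},{"travel":[-0.11,-0.71,0.2],"turn":-0},{"travel":[-0.1,-0.7,0.21],"turn":-0},{"travel":[-0.11,-0.71,0.2],"turn":-0}]
[{"travel":[0.0,0.0,0.75],"turn":-0},{"travel":[0.0,0.0,0.74],"turn":-0},{"travel":[0.0,0.0,0.75],"turn":-0},{"travel":[0.0,0.0,0.74],"turn":-0},{"travel":[0.0,0.0,0.75],"turn":-0}]
[{"travel":[0.0,0.0,0.74],"turn":-0}]
end [502.4  58.3 106. ] -1.669
```

```bash
python3 -m crank '[{"travel":[-0.11,-0.7,0.2],"turn":0},{"travel":[-0.1,-0.7,0.2],"turn":0},{"travel":[-0.11,-0.71,0.2],"turn":0},{"travel":[-0.1,-0.7,0.21],"turn":0},{"travel":[-0.11,-0.71,0.2],"turn":0}]' | head -2
python3 -m crank '[{"travel":[0.0,0.0,0.75],"turn":0},{"travel":[0.0,0.0,0.74],"turn":0},{"travel":[0.0,0.0,0.75],"turn":0},{"travel":[0.0,0.0,0.74],"turn":0},{"travel":[0.0,0.0,0.75],"turn":0}]'
python3 -m crank '[{"travel":[0.0,0.0,0.74],"turn":0},{"travel":[0,0,0],"turn":0}]'
python3 - <<'E'
from h import *
c=manip.capture('top')[215:335,230:440];d=manip.capture('side')[165:395,285:415]
c=cv2.resize(c,(400,229));d=cv2.resize(d,None,fx=2.5,fy=2.5)
cv2.imwrite('pics/p1.png',np.hstack([cv2.copyMakeBorder(c,0,d.shape[0]-229,0,0,0),d]))
E
```

```text
t: 3.43
eef_pos: [502.3, 61.3, 239.6]
t: 3.85
eef_pos: [501.5, 61.4, 127.1]
tcp_rot: [0.0, -0.672, 0.741, -0.0]
ft_force: [0.0, -0.1, -0.1]
finger_gap: -0.0
grip_force: 0.0
t: 4.02
eef_pos: [497.6, 61.3, 101.6]
tcp_rot: [-0.003, -0.672, 0.741, 0.003]
ft_force: [-0.4, -0.2, -0.7]
finger_gap: -0.0
grip_force: 0.0
```

View pics/p1.png

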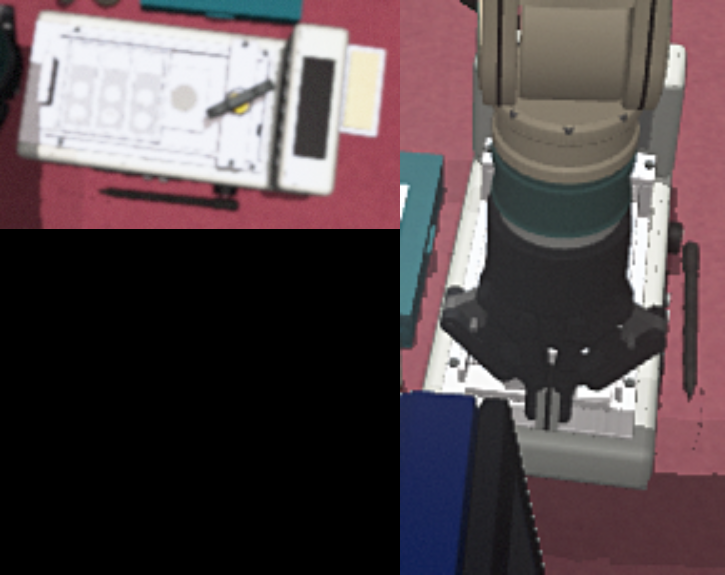

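Run:
```python
from h import *
s=manip.get_state();print(s['t'],s['eef_pos'],yaw(s),s['tcp_rot'].round(4),s['qpos'].round(3),s['joint_vel'].round(3),s['ft_force'].round(2),s['wrist_torque'].round(3))
e=s['eef_pos'];print(proj('top',[e,e-[0,0,25]]),proj('side',[e,e-[0,0,25]]))
```

```text
4.1167 [500.69165989  61.19359502 105.35717545] -1.66741973874246 [-7.000e-04 -6.721e-01  7.404e-01  8.000e-04] [-0.007  0.199 -0.472  0.902  0.    -1.481] [-0.002 -0.026  0.041 -0.004 -0.002 -0.004] [1.09 0.34 0.47] [ 0.029 -0.01   0.017]
[[231.89304278 255.63262337]
 [234.73882393 257.37429684]] [[343.04345885 320.59991729]
 [342.32266927 331.40705092]]
```

```bash
python3 -m crank '[{"travel":[0.15,-0.06,0],"turn":0},{"travel":[0.15,0,0],"turn":0},{"travel":[0.1,0,0],"turn":0},{"travel":[0.1,0,0],"turn":0},{"travel":[0.08,0,0],"turn":0}]' | sed -n '1,4p'
python3 -m crank '[{"travel":[0.08,0,0],"turn":0},{"travel":[0.08,0,0],"turn":0},{"travel":[0.08,0,0],"turn":0},{"travel":[0.08,0,0],"turn":0},{"travel":[0.08,0,0],"turn":0}]'| sed -n '1,4p'
python3 - <<'E'
from h import *
s=manip.get_state();p=np.load('rot.npy');d=s['eef_pos'][:2]-p[:2];print('rot x,y',d@[np.cos(p[2]),np.sin(p[2])],d@[-np.sin(p[2]),np.cos(p[2])])
E
```

```text
t: 4.53
eef_pos: [502.2, 42.7, 106.6]
tcp_rot: [0.001, -0.672, 0.741, -0.001]
ft_force: [-0.1, 0.4, 0.2]
t: 4.95
eef_pos: [500.9, 31.7, 106.1]
tcp_rot: [0.001, -0.672, 0.74, 0.0]
ft_force: [1.0, 4.2, 3.2]
rot x,y -127.56566999572992 1.1101248748387393
```

```bash
for i in 1; do python3 -m crank '[{"travel":[0.08,0,0],"turn":0},{"travel":[0.08,0,0],"turn":0},{"travel":[0.08,0,0],"turn":0},{"travel":[0.08,0,0],"turn":0},{"travel":[0.08,0,0],"turn":0}]'| sed -n '1,4p'
python3 -m crank '[{"travel":[0.08,0,0],"turn":0},{"travel":[0.08,0,0],"turn":0},{"travel":[0.06,0,0],"turn":0},{"travel":[0.06,0,0],"turn":0},{"travel":[0.06,0,0],"turn":0}]'| sed -n '1,4p'; done
python3 - <<'E'
from h import *
s=manip.get_state();p=np.load('rot.npy');d=s['eef_pos'][:2]-p[:2];print('rot x,y',d@[np.cos(p[2]),np.sin(p[2])],d@[-np.sin(p[2]),np.cos(p[2])])
E
```

```text
t: 5.37
eef_pos: [499.3, 19.2, 105.7]
tcp_rot: [0.0, -0.672, 0.74, 0.0]
ft_force: [0.6, 4.4, 3.8]
t: 5.78
eef_pos: [498.3, 9.0, 105.7]
tcp_rot: [-0.0, -0.672, 0.74, 0.0]
ft_force: [0.2, 5.3, 2.7]
rot x,y -104.74820823760665 0.7250189297656825
```

```bash
python3 -m crank '[{"travel":[0.06,0,0],"turn":0},{"travel":[0.06,0,0],"turn":0},{"travel":[0.06,0,0],"turn":0},{"travel":[0.05,0,0],"turn":0},{"travel":[0.05,0,0],"turn":0}]'| sed -n '1,4p'
python3 -m crank '[{"travel":[0.04,0,0],"turn":0},{"travel":[0.04,0,0],"turn":0},{"travel":[0.04,0,0],"turn":0}]'| sed -n '1,4p'
```

```text
t: 6.2
eef_pos: [497.5, 0.7, 105.7]
tcp_rot: [-0.0, -0.672, 0.74, 0.0]
ft_force: [-0.2, 4.5, 3.6]
t: 6.45
eef_pos: [497.1, -2.8, 105.7]
tcp_rot: [-0.0, -0.672, 0.74, 0.0]
ft_force: [0.4, 4.3, 3.1]
```

```bash
python3 -m crank '[{"travel":[0.04,0,0],"turn":0},{"travel":[0.03,0,0],"turn":0}]'| sed -n '1,4p'
python3 -m crank '[{"travel":[0.03,0,0],"turn":0},{"travel":[0.03,0,0],"turn":0}]'| sed -n '1,4p'
```

```text
t: 6.62
eef_pos: [496.9, -4.9, 105.7]
tcp_rot: [-0.0, -0.672, 0.74, 0.0]
ft_force: [-0.0, 4.8, 3.3]
t: 6.78
eef_pos: [496.7, -6.7, 105.7]
tcp_rot: [-0.0, -0.672, 0.74, 0.0]
ft_force: [1.0, 4.8, 3.1]
```

```bash
for i in 1; do python3 -m crank '[{"travel":[0.03,0,0],"turn":0},{"travel":[0.03,0,0],"turn":0}]'| sed -n '2p;4p';python3 -m crank '[{"travel":[0.03,0,0],"turn":0}]'| sed -n '2p;4p'; done
```

```text
eef_pos: [496.6, -8.5, 105.7]
ft_force: [-0.4, 4.4, 3.4]
eef_pos: [496.5, -9.3, 105.7]
ft_force: [0.3, 3.6, 3.6]
```

```bash
python3 -m crank '[{"travel":[0.03,0,0],"turn":0}]'| sed -n '2p;4p';python3 -m crank '[{"travel":[0.03,0,0],"turn":0}]'| sed -n '2p;4p'
```

```text
eef_pos: [496.4, -10.3, 105.7]
ft_force: [-0.1, 4.5, 3.3]
eef_pos: [496.4, -10.7, 105.7]
ft_force: [-0.1, 8.2, 3.8]
```

Contact with the buffers begins; one or two more small steps.

```bash
python3 -m crank '[{"travel":[0.02,0,0],"turn":0}]'| sed -n '2p;4p';python3 -m crank '[{"travel":[0.02,0,0],"turn":0}]'| sed -n '2p;4p'
```

```text
eef_pos: [496.4, -10.7, 105.7]
ft_force: [-0.1, 9.7, 3.6]
eef_pos: [496.3, -10.7, 105.7]
ft_force: [0.4, 10.6, 4.2]
```

```bash
python3 -m crank '[{"travel":[-0.1,0,0],"turn":0},{"travel":[-0.3,0,0],"turn":0},{"travel":[-0.4,0,0],"turn":0},{"travel":[0,0,-0.9],"turn":0},{"travel":[0,0,-0.9],"turn":0}]' - 40| sed -n '2p;4p'
python3 -m crank '[{"travel":[0,0,-0.9],"turn":0},{"travel":[0,0,-0.9],"turn":0},{"travel":[0,0,0],"turn":0},{"travel":[0,0,0],"turn":0}]' 0.3 | sed -n '2p;4p;5p'
python3 - <<'E'
from h import *
s=manip.get_state();print(yaw(s))
rows(s['eef_pos'],yaw(s),[((481.6,-156,205),-1.155-yaw(s),10)])
c=manip.capture('top');m=manip.masks_of('wing_screw','top')
cv2.imwrite('pics/p2.png',cv2.resize(c[205:335,225:440],(800,484),interpolation=cv2.INTER_CUBIC))
E
```

```text
eef_pos: [496.1, 12.5, 158.0]
ft_force: [0.1, 0.3, 1.4]
eef_pos: [499.9, 11.8, 215.3]
ft_force: [-0.4, 0.4, -0.7]
finger_gap: 30.2
-1.6669705152657832
[{"travel":[0.56,0.01,0.03],"turn":-0.43},{"travel":[0.56,0.04,0.03],"turn":-0.43},{"travel":[0.56,0.06,0.04],"turn":-0.43},{"travel":[0.56,0.09,0.03],"turn":-0.43},{"travel":[0.55,0.12,0.04],"turn":-0.42}]
[{"travel":[0.54,0.15,0.03],"turn":-0.43},{"travel":[0.53,0.18,0.04],"turn":-0.42},{"travel":[0.52,0.2,0.03],"turn":-0.43},{"travel":[0.52,0.23,0.04],"turn":-0.42},{"travel":[0.5,0.26,0.03],"turn":-0.43}]
end [ 481.7 -156.   205.1] -1.155
```

View pics/p2.png

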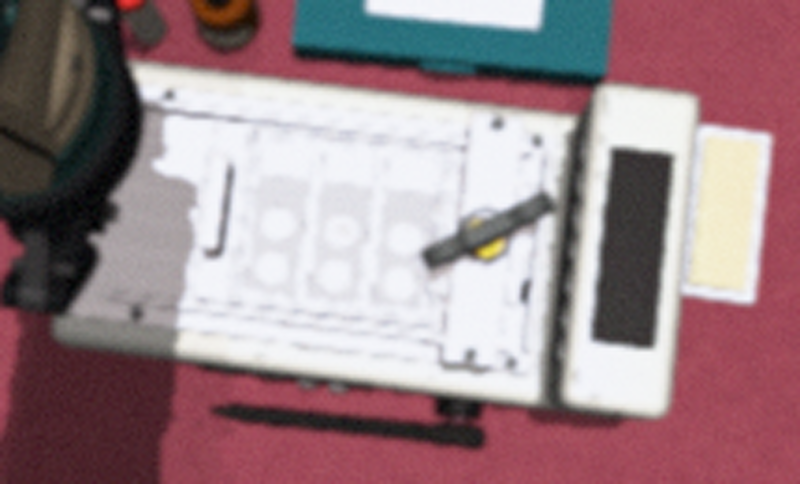

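```bash
python3 -m crank '[{"travel":[0.56,0.01,0.03],"turn":-0.43},{"travel":[0.56,0.04,0.03],"turn":-0.43},{"travel":[0.56,0.06,0.04],"turn":-0.43},{"travel":[0.56,0.09,0.03],"turn":-0.43},{"travel":[0.55,0.12,0.04],"turn":-0.42}]' | sed -n '2p;4p'
python3 -m crank '[{"travel":[0.54,0.15,0.03],"turn":-0.43},{"travel":[0.53,0.18,0.04],"turn":-0.42},{"travel":[0.52,0.2,0.03],"turn":-0.43},{"travel":[0.52,0.23,0.04],"turn":-0.42},{"travel":[0.5,0.26,0.03],"turn":-0.43}]' | sed -n '2p;4p'
python3 -m crank '[{"travel":[0,0,0],"turn":0},{"travel":[0,0,0],"turn":0}]' | sed -n '2p;4p'
python3 - <<'E'
from h import *
s=manip.get_state();print(yaw(s),s['qpos'].round(3))
rows(s['eef_pos'],yaw(s),[((481.6,-156,175),-1.155-yaw(s),3),((481.6,-156,138),0,5)])
d=manip.capture('side');cv2.imwrite('pics/p3.png',cv2.resize(d[110:290,270:430],(640,720))[:600])
E
```

```text
eef_pos: [487.9, -72.6, 206.4]
ft_force: [-0.9, 0.7, 0.5]
eef_pos: [478.7, -156.3, 201.1]
ft_force: [-0.0, 0.0, -0.1]
eef_pos: [479.0, -155.9, 201.6]
ft_force: [-0.4, 0.5, 0.2]
-1.157542749095612 [-0.443  0.102 -0.359  1.114  0.    -2.427]
[{"travel":[0.01,-0.03,0.3],"turn":-0.01},{"travel":[0.01,-0.02,0.29],"turn":-0.01},{"travel":[0.02,-0.03,0.3],"turn":-0},{"travel":[-0.0,0.0,0.25],"turn":-0},{"travel":[-0.0,0.0,0.25],"turn":-0}]
[{"travel":[-0.0,0.0,0.24],"turn":-0},{"travel":[-0.0,0.0,0.25],"turn":-0},{"travel":[-0.0,0.0,0.24],"turn":-0}]
end [ 481.7 -156.1  138. ] -1.155
```

View pics/p3.png

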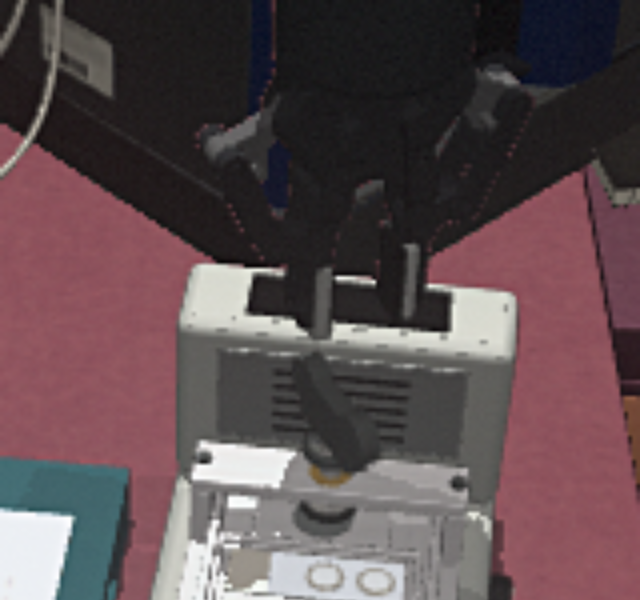

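Run:
```python
from h import *
s=manip.get_state();e=s['eef_pos']
print(proj('side',[e-[0,0,25],e-[0,0,6],[481.6,-156,e[2]-25],[481.6,-156,135],[481.6,-156,104]]).round(1))
c,sn=np.cos(yaw(s)),np.sin(yaw(s));x=np.array([c,sn,0]);y=np.array([sn,-c,0])
for b in(15,29.5,-15,-29.5):
  print(b,((proj('side',[e-[0,0,22]+b*y+a*x for a in(-11,11)])-[270,110])*4).round().tolist())
```

```text
[[357.6 189.4]
 [358.3 180.1]
 [356.2 189.2]
 [354.7 208.9]
 [353.7 222.7]]
15 [[396.0, 319.0], [372.0, 289.0]]
29.5 [[428.0, 311.0], [404.0, 281.0]]
-15 [[329.0, 336.0], [306.0, 305.0]]
-29.5 [[296.0, 344.0], [274.0, 312.0]]
```

```bash
python3 -m crank '[{"travel":[0.01,-0.04,0.3],"turn":0},{"travel":[0.02,-0.03,0.29],"turn":0},{"travel":[0.02,-0.04,0.3],"turn":0},{"travel":[0,0,0.25],"turn":0},{"travel":[0,0,0.25],"turn":0}]' | sed -n '2p;4p'
python3 -m crank '[{"travel":[0,0,0.24],"turn":0},{"travel":[0,0,0.25],"turn":0},{"travel":[0,0,0.2],"turn":0},{"travel":[0,0,0],"turn":0},{"travel":[0,0,0],"turn":0}]' | sed -n '2,4p'
python3 - <<'E'
from h import *
d=manip.capture('side');cv2.imwrite('pics/p4.png',cv2.resize(d[130:260,280:420],(640,594)))
s=manip.get_state();print(s['eef_pos'],s['ft_force'],s['wrist_torque'],yaw(s))
E
```

```text
eef_pos: [483.5, -155.5, 160.4]
ft_force: [-0.5, -0.1, 0.8]
eef_pos: [483.6, -156.1, 140.7]
tcp_rot: [0.0, 0.838, -0.546, -0.0]
ft_force: [0.7, -0.7, 0.3]
[ 484.00689534 -156.25188611  141.18329441] [ 0.29476493 -0.84139781  0.09064692] [ 0.01060681 -0.02058139  0.02751517] -1.155084991332614
```

View pics/p4.png

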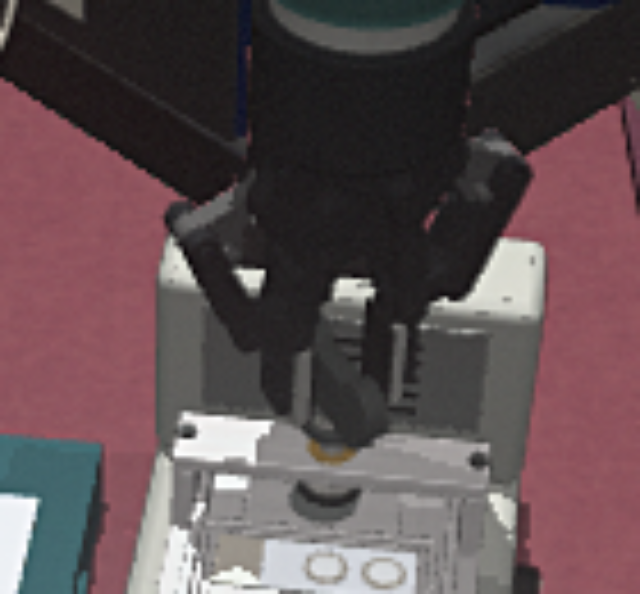

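```bash
python3 -m crank '[{"travel":[0,0,0.1],"turn":0},{"travel":[0,0,0],"turn":0},{"travel":[0,0,0],"turn":0},{"travel":[0,0,0],"turn":0}]' 1 25
python3 - <<'E'
from h import *
s=manip.get_state();print(s['eef_pos'],s['ft_force'],s['wrist_torque'],yaw(s),s['finger_gap'])
E
```

```text
t: 10.48
eef_pos: [483.9, -156.4, 138.2]
tcp_rot: [0.0, 0.838, -0.546, 0.0]
ft_force: [-0.5, -1.2, -0.7]
finger_gap: 9.9
grip_force: 29.2
[ 483.8699044  -156.38129073  138.22430301] [-0.49139227 -1.24407266 -0.67325735] [-0.13188145  0.05148957  0.03969038] -1.155062395896528 9.9142788997372
```

```bash
cat > r.py <<'E'
from h import *
s=manip.get_state();print(round(s['t'],2),'yaw %.3f'%yaw(s),s['eef_pos'].round(1),'F',s['ft_force'].round(1),'M',s['wrist_torque'].round(3),'gap %.1f'%s['finger_gap'],'q6 %.2f'%s['qpos'][5])
E
python3 -m crank '[{"travel":[0,0,0],"turn":0},{"travel":[0,0,0],"turn":0}]' 1 60 >/dev/null; python3 r.py
python3 -m crank '[{"travel":[0,0,0.01],"turn":0.5},{"travel":[0,0,0.01],"turn":0.8}]' >/dev/null; python3 r.py
python3 -m crank '[{"travel":[0,0,0.01],"turn":0.8},{"travel":[0,0,0.01],"turn":0.8}]' >/dev/null; python3 r.py
```

```text
10.65 yaw -1.155 [ 483.9 -156.4  138.3] F [-0.6 -0.9  0.6] M [-0.243  0.217  0.004] gap 8.7 q6 -2.43
10.82 yaw -1.314 [ 483.9 -156.4  137.8] F [-1.  -1.5  1.5] M [-0.248  0.256  0.063] gap 8.9 q6 -2.27
10.98 yaw -1.508 [ 483.8 -156.4  137.2] F [-1.4 -1.2  0.8] M [-0.233  0.339 -0.008] gap 8.4 q6 -2.07
```

```bash
python3 -m crank '[{"travel":[0,0,0.01],"turn":0.8},{"travel":[0,0,0.01],"turn":0.8}]' >/dev/null; python3 r.py
python3 -m crank '[{"travel":[0,0,0.01],"turn":0.8},{"travel":[0,0,0.01],"turn":0.8}]' >/dev/null; python3 r.py
```

```text
11.15 yaw -1.700 [ 483.8 -156.4  136.6] F [-1.4 -0.8  2. ] M [-0.252  0.339  0.024] gap 8.4 q6 -1.88
11.32 yaw -1.892 [ 483.8 -156.4  136.1] F [-3.3 -0.8  1.5] M [-0.214  0.362  0.091] gap 8.7 q6 -1.69
```

```bash
python3 -m crank '[{"travel":[0,0,0.01],"turn":0.8},{"travel":[0,0,0.01],"turn":0.8}]' >/dev/null; python3 r.py
python3 -m crank '[{"travel":[0,0,0.01],"turn":0.8},{"travel":[0,0,0.01],"turn":0.8}]' >/dev/null; python3 r.py
```

```text
11.48 yaw -2.084 [ 483.7 -156.4  135.5] F [-1.9 -1.   1.8] M [-0.24   0.353  0.07 ] gap 8.7 q6 -1.50
11.65 yaw -2.276 [ 483.7 -156.4  134.9] F [-1.8 -1.7  2.7] M [-0.228  0.42   0.048] gap 8.5 q6 -1.31
```

```bash
python3 -m crank '[{"travel":[0,0,0.01],"turn":0.8},{"travel":[0,0,0.01],"turn":0.8}]' >/dev/null; python3 r.py
python3 -m crank '[{"travel":[0,0,0.01],"turn":0.8},{"travel":[0,0,0.01],"turn":0.8}]' >/dev/null; python3 r.py
```

```text
11.82 yaw -2.468 [ 483.6 -156.4  134.3] F [-1.9 -1.   3. ] M [-0.218  0.447  0.107] gap 8.6 q6 -1.11
11.98 yaw -2.660 [ 483.6 -156.4  133.7] F [-2.1 -1.   2.6] M [-0.193  0.465  0.049] gap 8.8 q6 -0.92
```

```bash
python3 -m crank '[{"travel":[0,0,0.01],"turn":0.8},{"travel":[0,0,0.01],"turn":0.8}]' >/dev/null; python3 r.py
python3 -m crank '[{"travel":[0,0,0.01],"turn":0.8},{"travel":[0,0,0.01],"turn":0.8}]' >/dev/null; python3 r.py
```

```text
12.15 yaw -2.852 [ 483.6 -156.3  133.2] F [-2.8 -0.8  3.2] M [-0.156  0.457 -0.013] gap 8.8 q6 -0.73
12.32 yaw -3.044 [ 483.6 -156.3  132.6] F [-2.8 -0.7  4. ] M [-0.122  0.518  0.015] gap 8.6 q6 -0.54
```

```bash
python3 -m crank '[{"travel":[0,0,0.01],"turn":0.8},{"travel":[0,0,0.01],"turn":0.8}]' >/dev/null; python3 r.py
python3 -m crank '[{"travel":[0,0,0.01],"turn":0.8},{"travel":[0,0,0.01],"turn":0.8}]' >/dev/null; python3 r.py
```

```text
12.48 yaw 3.047 [ 483.6 -156.2  132. ] F [-2.7 -0.6  3.2] M [-0.144  0.515  0.039] gap 8.4 q6 -0.35
12.65 yaw 2.855 [ 483.6 -156.2  131.4] F [-2.5 -0.1  3.1] M [-0.046  0.489  0.043] gap 8.5 q6 -0.15
```

```bash
python3 -m crank '[{"travel":[0,0,0.01],"turn":0.8},{"travel":[0,0,0.01],"turn":0.8}]' >/dev/null; python3 r.py
```

```text
12.82 yaw 2.664 [ 483.6 -156.2  130.9] F [-3.6 -0.2  4.3] M [-0.088  0.563  0.099] gap 8.6 q6 0.04
```

```bash
python3 -m crank '[{"travel":[0,0,0.01],"turn":0.8},{"travel":[0,0,0.01],"turn":0.8}]' >/dev/null; python3 r.py
```

```text
12.98 yaw 2.472 [ 483.6 -156.1  130.5] F [-2.8 -0.2  6.3] M [0.027 0.652 0.171] gap 8.7 q6 0.23
```

```bash
python3 -m crank '[{"travel":[0,0,0.01],"turn":0.8},{"travel":[0,0,0.01],"turn":0.8}]' >/dev/null; python3 r.py
```

```text
13.15 yaw 2.280 [ 483.7 -156.1  130.1] F [-2.8  0.8  6.7] M [0.072 0.762 0.262] gap 8.7 q6 0.42
```

```bash
python3 -m crank '[{"travel":[0,0,0.01],"turn":0.8},{"travel":[0,0,0.01],"turn":0.8}]' >/dev/null; python3 r.py; python3 -m crank '[{"travel":[0,0,0],"turn":0.2}]' >/dev/null; python3 r.py
```

```text
13.32 yaw 2.088 [ 483.7 -156.1  129.6] F [-3.9  1.2  7.5] M [0.145 0.831 0.362] gap 8.6 q6 0.61
13.4 yaw 2.066 [ 483.7 -156.1  129.6] F [-3.4  1.3  6.9] M [0.093 0.735 0.336] gap 8.6 q6 0.64
```

```bash
python3 -m crank '[{"travel":[0,0,0],"turn":0.4}]' >/dev/null; python3 r.py
```

```text
13.48 yaw 2.020 [ 483.7 -156.   129.5] F [-3.3 -0.   6. ] M [0.089 0.736 0.384] gap 8.4 q6 0.68
```

```bash
python3 -m crank '[{"travel":[0,0,0],"turn":0},{"travel":[0,0,0],"turn":0},{"travel":[0,0,0],"turn":0},{"travel":[0,0,0],"turn":0}]' 0.3 >/dev/null; python3 r.py
python3 -m crank '[{"travel":[0,0,-0.2],"turn":0},{"travel":[0,0,-0.3],"turn":0},{"travel":[0,0,-0.6],"turn":0},{"travel":[0,0,-0.8],"turn":0},{"travel":[0,0,-0.9],"turn":0}]' >/dev/null; python3 r.py
python3 -m crank '[{"travel":[0.3,0,-0.9],"turn":0},{"travel":[0.9,0.3,-0.3],"turn":0},{"travel":[0.9,0.3,0],"turn":0},{"travel":[0.9,0.3,0],"turn":0},{"travel":[0,0,0],"turn":0}]' >/dev/null; python3 r.py
```

```text
13.82 yaw 2.021 [ 484.  -156.1  128.4] F [-0.9 -0.2  0.5] M [ 0.041  0.032 -0.011] gap 30.0 q6 0.68
14.23 yaw 2.020 [ 483.2 -155.8  213.2] F [ 0.7 -0.7  0.6] M [-0.032 -0.024 -0.009] gap 30.2 q6 0.68
14.65 yaw 2.024 [468.2 -59.9 249.9] F [-0.4 -0.1 -0.8] M [0.006 0.042 0.018] gap 29.8 q6 0.85
```

```bash
python3 -m crank '[{"travel":[0.9,0,0],"turn":0},{"travel":[0.9,0,0],"turn":0},{"travel":[0.9,0,0],"turn":0},{"travel":[0.9,0,0],"turn":0},{"travel":[0.9,0,0],"turn":0}]' >/dev/null; python3 -m crank '[{"travel":[0,0,0],"turn":0},{"travel":[0,0,0],"turn":0}]' >/dev/null; python3 r.py
python3 - <<'E'
from h import *
a=manip.capture('top')[195:335,225:440];b=manip.capture('side')[165:365,285:415]
a=cv2.resize(a,(500,326));b=cv2.resize(b,(292,450))
cv2.imwrite('pics/p5.png',np.hstack([cv2.copyMakeBorder(a,0,124,0,0,0),b]))
E
```

```text
15.23 yaw 2.023 [410.4  58.7 249.2] F [-0.8  0.9  0.3] M [-0.012  0.025  0.067] gap 29.7 q6 1.11
```

View pics/p5.png

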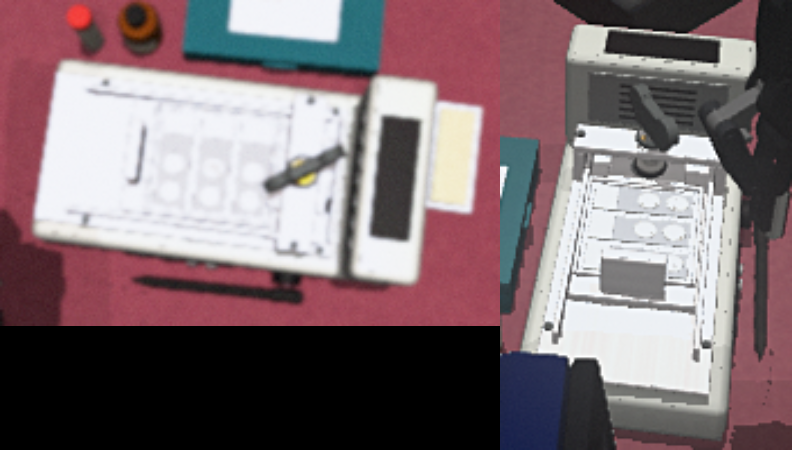

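```bash
python3 -c "
from bench import manip
print(manip.hand_in())"
```

```text
the job is handed in; nothing more can be done
None
```

I slid the tray home until it stopped at about 10 N on the buffers, then tightened the wing screw clockwise in one grasp to about 0.38 N m (roughly 30 N estimated on the tray), let go with the hand clear and nothing else moved in the last pictures, and handed the job in at about 15 s; no verdict came back.

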